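# Hang the sample bin up to drip

### The arm

A 6-joint arm with a two-finger parallel gripper is mounted at the origin on the work surface. World frame = base frame: x ahead of the robot, y to its left, z up, the work surface at z = 0. Lengths are in m, angles in rad, forces in N, time in s.
With the tool pointing down it reaches from about 0.375 to 0.825 m from the base axis. Payload 5.5 kg.
Tool frame: the origin (TCP) lies at the very end of the fingers, on their centre line; the grasp point (between the pads) lies 19 mm behind it; z points along the fingers, y is the line along which they close (so a half turn about z gives the same grasp; the last joint's range is limited). The gripper opens to 85 mm and grips with 20 to 120 N. Pads are 22 mm wide; open, the fingers measure 114 mm over their backs; the gripper's body (76 mm by 85 mm) begins 54 mm behind the grasp point. The pads swing forward as they close: fully open they stand 13 mm farther back than shut.
Start: joints at [-1.296, 0.314, -0.047, 1.21, 0, 1.571], TCP at [0.163, -0.577, 0.199] pointing down, gripper open.
Joint ranges: [-2.67, 2.67], [-0.69, 1.73], [-1.03, 1.25], [-2.08, 2.16], [-1.42, 1.45], [-3.14, 3.14]. Speed limits (rad/s): [2.39, 2.39, 3.01, 3.14, 3.14, 3.14].

### API

Orientations are given as a rotation vector (axis times angle).
In Python, from station import r gives the robot as it stands.
- The arm moves only by the tool move_arm, never from a script. Its argument "targets" is a list of rows, each a list of 3 entries, a list of its own where there are three numbers: the gripper command: -1 is shut, 1 is fully open, values between are in proportion, then the shift along the world's x, y, z in mm, then the turn, a rotation vector about the world's x, y, z in units of 5 degrees (1.0 is 5 degrees). In form: [[grip, [x, y, z], [ax, ay, az]], ...]. A call has exactly 10 rows; each row shifts and turns the commanded pose from where the row before left it; what a row does not reach is not made up. A row lasts 1/12 s, in which the tool goes at most 41.7 mm and 7.16 degrees, less where a joint would pass 70% of its speed; a pose out of reach is approached as far as the arm can. A call is refused whole if a number of a shift passes 41.7 or a number of a turn 1, either way. A call with a gripper value outside its range is refused whole. The fingers move at their own pace and stop on an object; "grip_force" is the grip in N (left out, the last holds). Time passes only in rows, so rows that do not move let the fingers close, or fill a call up. It gives the time, the measured TCP pose, the force, the opening and the grip force at its end, in the units of the state.
- r.read_state(): the state, without advancing time (a new reading comes with each control period).
- r.read_camera(name): name is "side" or "top"; returns a dict with "frame" (400x640x3 uint8, blue, green, red), "z_map" (400x640 float32, m along the optical axis (not along the pixel's ray), 0 where there is no reading), "camera_matrix" (3x3 intrinsics, pixels), "world_to_cam" (4x4, takes a point from world to camera coordinates). Camera axes: x right, y down, z forward; pixel columns grow to the right and rows downward; lengths in m; the calibration is good to about 2 mm. A picture is of the moment at which its call begins.
- r.hand_in(): hands the job in; it is judged then, once.
Trained networks look in a picture, given as the dict that the camera call returned (one of the last four; its "shot" number tells which), for a name from the list of things; names that differ only in an ending like _2 or _b are one class to them, and where a whole thing is asked for, a point or a joint stands for the part that bears it (a point fixed in the world has none). Each returns a list of dicts, best first, with "confidence" (0 to 1); they miss things now and then, are a little off and sometimes report something else, mostly with a low value. They report only what shows in the picture. A call takes as long as a camera call. They do not tell look-alikes from the thing itself.
- r.masks_of(name, picture): "region" (400x640 bool, what is visible of it) and "position" ([column, row] in pixels, amid what is visible of it).
The state is a dict: "t": time; "joints": joint angles; "qvel": joint speeds; "effort": joint torques, N m; "tool_pos": TCP position; "tcp_rot": TCP orientation; "contact_force": force on the tool from outside, world axes, zero at the start; "wrist_torque": the same for the moment, N m; "gripper_width": finger opening in m; "finger_force": force on a finger pad.
Only numpy, scipy, OpenCV 4.12 (cv2) and the standard library are available. Lean on these libraries where they do the work, as an engineer would, in place of code of your own. Each camera call takes 0.05 s, during which the arm holds its last target. There are 200 camera calls.

### The job

Hang the washed sample bin up to drip dry. Take the S-hook out of its holder, hang it by its upper curl over the rail above the drip tray, near the middle of the rail, and let go of it; then hang the bin that has the wire bail in the hook's lower curl, by the middle of the bail's bar, so that the bin hangs freely and level above the tray.

Things in the scene. Friction and masses are not known exactly. Their poses are not given: they have to be found in the camera images.
- rail_mid (a point): Fixed drip rail: level round steel bar, 12 mm thick, 260 mm long, 310 mm above the bench, on a post at each end (16 mm thick, 12 mm higher than the bar's axis), over a white drip tray 200 x 200 mm with a 10 mm rim. Point: middle of the bar, on its axis. y along the bar, z up, x across it, away from the robot.
- hook_seat (a point): Loose S-hook of flat steel strip 16 x 5 mm, 153 mm high, 0.18 kg. Point: underside of the top of its upper curl, where the rail bears, 148 mm above its lower end. z up; the S lies in x-z; y along the 16 mm width. The upper curl, 55 mm wide inside, opens downward; its lip hangs at x = +30 mm down to z = -32 mm. The lower curl is as wide: bring the hook over the bar lip first (towards +x), then lower it.
- hook_grip (a point): Where to grip the S-hook, across its 16 mm (y): upper end of its straight upright piece, 30 mm (-x) beside and 30 mm below hook_seat; straight for 22 mm below this point. The hook stands upright in one of two slots, 110 mm apart, of a fixed holder, walls to 44 mm above the hook's lower end; a tamper stands in the other slot.
- hook_cup (a point): Seat of the S-hook's lower curl: where the bail bar's axis lies when hung, 139 mm below hook_seat, same axes. The curl, 51 mm wide inside, opens upward; lip at x = -28 mm, up to z = +22 mm. From x = +28, z = +32 mm the strip slants up to x = -30, z = +87 mm, so the bar enters over the lip from -x. Curl's outer bottom: z = -9 mm.
- bin_bar (a point): Loose open aluminium bin, 174 (x) x 80 (y) x 50 mm high, walls 4 mm, 0.2 kg, with a rigid wire bail over its middle; a like bin without bail stands near. Point: middle of the bail's straight level bar (8 mm thick, along y, 68 mm clear between its legs), 130 mm above the bin's underside, 80 mm above its rim. z up.
- bin_tab (a point): Where to grip the bin with the bail: centre of the upright tab on the outside of its -x end wall, 10 mm thick (x), 30 mm wide (y), 50 mm high; 92 mm (-x) beside and 70 mm below bin_bar, 60 mm above the bin's underside. The tab stands free from 10 mm below this point up to 20 mm above it. Same axes as bin_bar.
Not all that is in view belongs to the job. Leave any yellow look-alike of the part that bears bin_bar alone.

How it is judged:
By the outcome, as a careful person would: the job done as asked, in the order asked, and still so for the second after the job is handed in, with the robot touching nothing.
It also fails if it takes over 70 s, if anything falls off the work surface, if the arm or the gripper's body presses on something with over 40 N, if the wrist force passes 120 N, or if a joint passes its speed limit or range.

## Working session

There is one attempt and no reset: what is moved stays moved. The work goes in short steps, Python scripts to look and compute and a tool call to move; the robot and the scene stay as the last step left them, time stands still between calls to the robot, and variables do not carry over. Pictures are saved under pics/ and viewed, at most 10 in all, crops included, and the job is handed in when it is done.

Besides the shell and the picture viewer there is one more tool, called after "Request:" by a JSON object that holds its "op" and its "data", one argument or row to a line. move_arm: Moves the arm, as the interface text tells. Its arguments: {"type":"object","properties":{"targets":{"type":"array","items":{"type":"array"}},"grip_force":{"type":"number"}},"required":["targets"]}

```bash
mkdir -p pics; ls
cat > h.py <<'E'
import numpy as np, cv2
from station import r
def pts(c,mask=None):
    z=c["z_map"];K=c["camera_matrix"];T=np.linalg.inv(c["world_to_cam"])
    m=(z>0) if mask is None else (mask&(z>0))
    v,u=np.nonzero(m);d=z[v,u]
    P=np.c_[(u-K[0,2])*d/K[0,0],(v-K[1,2])*d/K[1,1],d]
    return P@T[:3,:3].T+T[:3,3]
def proj(c,p):
    q=c["world_to_cam"]@np.r_[p,1];k=c["camera_matrix"]@q[:3];return k[:2]/k[2]
E
python3 - <<'E'
from h import *
print(r.read_state())
for n in("side","top"):
    c=r.read_camera(n);cv2.imwrite(f"pics/{n}0.png",c["frame"])
    print(n,np.round(np.linalg.inv(c["world_to_cam"]),3).tolist(),c["camera_matrix"].tolist())
    for name in("rail_mid","hook_seat","hook_grip","hook_cup","bin_bar","bin_tab"):
        try:
            for d in r.masks_of(name,c):
                p=pts(c,d["region"]);print(name,round(d["confidence"],2),np.round(d["position"]),d["region"].sum(),np.round(np.median(p,0),3),np.round(np.percentile(p,[2,98],0),3).tolist())
        except Exception as e: print(name,e)
E
```

```text
pics
{'t': 0.0, 'joints': array([-1.29599083e+00,  3.14250879e-01, -4.80577548e-02,  1.21021399e+00,
       -1.07387520e-06,  1.57078171e+00]), 'qvel': array([ 0.00127316,  0.00159468,  0.00035365, -0.00190558,  0.00041272,
       -0.00114663]), 'effort': array([ 1.25880720e-05, -5.39587677e+01,  3.39753091e+01,  1.93019130e-02,
        4.21548393e-04, -3.26608735e-06]), 'tool_pos': array([ 0.16264412, -0.57687918,  0.19812907]), 'tcp_rot': array([-3.11028647e+00, -4.30094996e-01,  3.72867824e-04]), 'contact_force': array([-0.31400532,  0.33104527, -0.21247838]), 'wrist_torque': array([ 0.04119072,  0.01884324, -0.00019374]), 'finger_force': 0.0, 'gripper_width': 0.08560148449544107}
side [[-0.994, -0.056, 0.09, 0.444], [-0.106, 0.538, -0.836, 0.766], [-0.002, -0.841, -0.541, 0.692], [0.0, 0.0, 0.0, 1.0]] [[396.13023377955045, 0.0, 319.6358937254685], [0.0, 396.13023377955045, 204.220322084573], [0.0, 0.0, 1.0]]
rail_mid 0.65 [259. 270.] 6240 [0.653 0.056 0.004] [[0.567, -0.094, 0.001], [0.764, 0.167, 0.316]]
hook_seat 0.88 [328. 307.] 596 [0.491 0.271 0.141] [[0.463, 0.259, 0.056], 
[... 1045 characters left out ...]
ook_seat 0.69 [230. 211.] 235 [0.49  0.264 0.102] [[0.462, 0.255, 0.015], [0.523, 0.275, 0.166]]
hook_grip 0.77 [234. 212.] 220 [0.493 0.265 0.142] [[0.464, 0.255, 0.016], [0.52, 0.274, 0.167]]
hook_cup 0.83 [234. 211.] 240 [0.493 0.264 0.117] [[0.462, 0.255, 0.015], [0.524, 0.274, 0.167]]
bin_bar 0.83 [431. 270.] 1601 [ 0.318 -0.352  0.006] [[0.255, -0.431, -0.003], [0.384, -0.264, 0.133]]
bin_bar 0.8 [399. 190.] 1548 [ 0.571 -0.257  0.006] [[0.481, -0.293, -0.003], [0.658, -0.211, 0.132]]
bin_tab 0.9 [398. 191.] 1523 [ 0.571 -0.257  0.006] [[0.482, -0.293, -0.003], [0.657, -0.211, 0.132]]
bin_tab 0.61 [430. 272.] 1582 [ 0.318 -0.351  0.006] [[0.257, -0.432, -0.003], [0.382, -0.264, 0.133]]
```

View pics/side0.png

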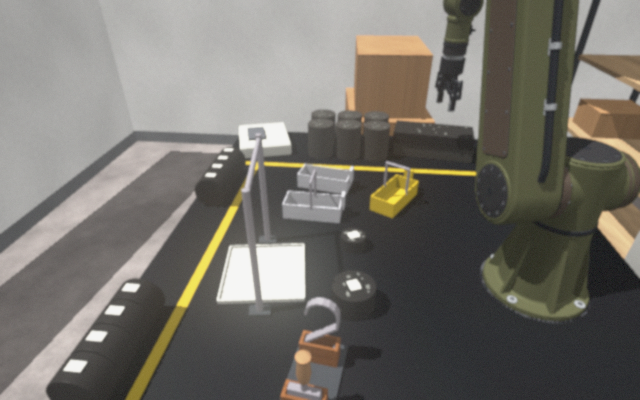

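View pics/top0.png

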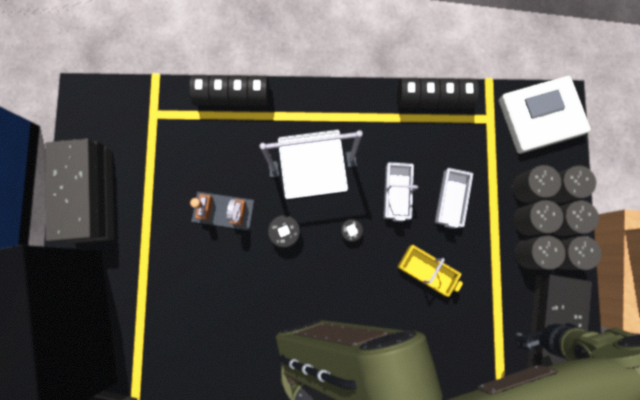

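Side view: hook in the holder (322,315), tamper (303,365), rail from (250,170) to (258,300), grey bin with bail (314,205), grey bin without bail (325,180), yellow bin with bail (395,195). In the top view these bins are at (399,190), (455,198) and (431,270). The grey one at (399,190) fits: it has a bail and isn't yellow. I'll confirm that in an enlarged crop.

Run:
```python
from h import *
def line(p):
    c=p.mean(0);return np.round(c,4),np.round(np.linalg.svd(p-c)[2][0],3)
C={n:r.read_camera(n) for n in("side","top")}
t=C["top"]["frame"];s=C["side"]["frame"]
a=cv2.resize(t[120:240,190:480],None,fx=2.7,fy=2.7,interpolation=cv2.INTER_CUBIC)
b=np.hstack([cv2.resize(s[155:230,270:355],(391,262),interpolation=cv2.INTER_CUBIC),cv2.resize(s[285:385,270:360],(392,262),interpolation=cv2.INTER_CUBIC)])
cv2.imwrite("pics/crop1.png",np.vstack([a,b[:, :783] if b.shape[1]>=783 else b]))
for n,c in C.items():
    P=pts(c)
    box=lambda x0,x1,y0,y1,z0,z1:P[(P[:,0]>x0)&(P[:,0]<x1)&(P[:,1]>y0)&(P[:,1]<y1)&(P[:,2]>z0)&(P[:,2]<z1)]
    q=box(.5,.85,-.18,.25,.28,.34);print(n,"rail",len(q),line(q),q.min(0).round(3),q.max(0).round(3))
    for e in np.arange(-.14,.2,.03):
        w=q[abs(q[:,1]-e)<.015]
        if len(w):print("  ",round(e,2),len(w),np.median(w,0).round(4),w[:,2].max().round(3))
    q=box(.42,.58,.2,.32,.06,.18);print("hook",len(q),line(q[:,:2]),q.min(0).round(3),q.max(0).round(3))
    q=q[q[:,2]>.145];print(" top",len(q),line(q[:,:2]),q.min(0).round(3),q.max(0).round(3))
    q=box(.44,.72,-.33,-.18,.085,.15);print("bail",len(q),line(q),q.min(0).round(3),q.max(0).round(3))
    q=box(.44,.72,-.33,-.18,.035,.085);print("rim",len(q),cv2.minAreaRect((q[:,:2]*1000).astype(np.float32)))
    q=box(.44,.72,-.33,-.18,.06,.085);print("tab",len(q),np.round(q,3)[::max(1,len(q)//25)].tolist())
    print("tray",line(box(.5,.8,-.1,.2,-.02,.03)))
```

```text
side rail 556 (array([0.6593, 0.0656, 0.3098]), array([-0.143,  0.99 , -0.019])) [ 0.639 -0.105  0.28 ] [0.693 0.168 0.324]
   -0.11 27 [ 0.6784 -0.097   0.3149] 0.323
   -0.08 67 [ 0.681  -0.0908  0.3141] 0.324
   -0.05 30 [ 0.6754 -0.0482  0.3154] 0.318
   -0.02 31 [ 0.6713 -0.0202  0.3147] 0.317
   0.01 35 [0.6679 0.0116 0.3151] 0.317
   0.04 38 [0.6632 0.0393 0.3152] 0.317
   0.07 42 [0.6581 0.0717 0.3152] 0.317
   0.1 47 [0.6537 0.1007 0.3153] 0.318
   0.13 45 [0.6491 0.1279 0.3153] 0.318
   0.16 194 [0.645  0.1644 0.3048] 0.323
hook 578 (array([0.4904, 0.2707]), array([-0.99 ,  0.139])) [0.462 0.257 0.06 ] [0.526 0.282 0.167]
 top 278 (array([0.4915, 0.2699]), array([-0.993,  0.12 ])) [0.463 0.257 0.145] [0.523 0.28  0.167]
bail 100 (array([ 0.5749, -0.2401,  0.1166]), array([-0.058, -0.998,  0.012])) [ 0.57  -0.287  0.085] [ 0.58  -0.207  0.136]
rim 673 ((570.0015869140625, -248.7686767578125), (89.77168273925781, 184.19407653808594), 87.545654296875)
tab 74 [[0.574, -0.284, 0.082], [0.574, -0.284, 0.079], [0.574, -0.283, 0.076], [0.575, -0.287, 0.069], [0.574, -0.285, 0.067],
[... 2248 characters left out ...]
59, 0.077], [0.484, -0.262, 0.081], [0.481, -0.234, 0.08], [0.481, -0.238, 0.075], [0.481, -0.241, 0.077], [0.481, -0.244, 0.076], [0.481, -0.247, 0.077], [0.482, -0.254, 0.073], [0.481, -0.256, 0.08], [0.481, -0.259, 0.082], [0.481, -0.262, 0.079], [0.478, -0.234, 0.078], [0.477, -0.237, 0.081], [0.478, -0.24, 0.08], [0.478, -0.244, 0.078], [0.478, -0.247, 0.078], [0.478, -0.25, 0.078], [0.478, -0.253, 0.078], [0.478, -0.256, 0.078], [0.478, -0.259, 0.082], [0.478, -0.262, 0.08], [0.476, -0.24, 0.063], [0.476, -0.249, 0.065], [0.476, -0.252, 0.064], [0.476, -0.255, 0.063], [0.476, -0.258, 0.067], [0.476, -0.261, 0.066]]
tray (array([0.6418, 0.0479, 0.001 ]), array([-1.   ,  0.009, -0.005]))
```

View pics/crop1.png

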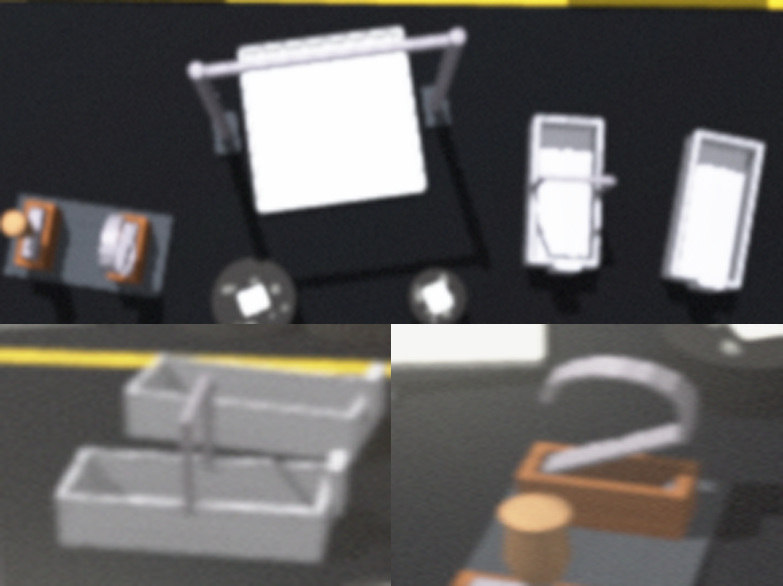

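The crop confirms it. The grey bin with bail is at top-view (565,190) in the crop, with its tab on the near (-x) end. The hook's lip points to +x and its upright is at -x. Moving towards the hook.

Request:
{"op": "move_arm", "data": {
  "targets": [
    [0.2, [27, 30, 5], [0, 0, 1]],
    [0.2, [27, 30, 5], [0, 0, 1]],
    [0.2, [27, 30, 5], [0, 0, 1]],
    [0.2, [27, 30, 5], [0, 0, 1]],
    [0.2, [27, 30, 5], [0, 0, 1]],
    [0.2, [27, 30, 5], [0, 0, 1]],
    [0.2, [27, 30, 5], [0, 0, 1]],
    [0.2, [27, 30, 5], [0, 0, 1]],
    [0.2, [27, 30, 5], [0, 0, 1]],
    [0.2, [27, 30, 5], [0, 0, 1]]
  ],
  "grip_force": 80
}}

```text
t: 1.63
tool_pos: [0.4338, -0.2758, 0.2496]
tcp_rot: [2.634, 1.71, 0.0]
contact_force: [0.3, 0.2, 0.2]
gripper_width: 0.0509
finger_force: 0.0
```

Request:
{"op": "move_arm", "data": {
  "targets": [
    [0.2, [2, 35, 0], [0, 0, 1]],
    [0.2, [2, 35, 0], [0, 0, 1]],
    [0.2, [2, 35, 0], [0, 0, 1]],
    [0.2, [2, 35, 0], [0, 0, 1]],
    [0.2, [2, 35, 0], [0, 0, 1]],
    [0.2, [2, 35, 0], [0, 0, 1]],
    [0.2, [2, 35, 0], [0, 0, 1]],
    [0.2, [2, 35, 0], [0, 0, 1]],
    [0.2, [2, 35, 0], [0, 0, 1]],
    [0.2, [2, 35, 0], [0, 0, 1]]
  ]
}}

```text
t: 2.47
tool_pos: [0.4526, 0.0742, 0.2493]
tcp_rot: [1.665, 2.664, 0.001]
contact_force: [0.5, -0.9, 0.6]
gripper_width: 0.0515
finger_force: 0.0
```

Request:
{"op": "move_arm", "data": {
  "targets": [
    [0.2, [1, 20, 0], [0, 0, 1]],
    [0.2, [1, 20, 0], [0, 0, 1]],
    [0.2, [1, 20, 0], [0, 0, 1]],
    [0.2, [1, 20, 0], [0, 0, 1]],
    [0.2, [1, 20, 0], [0, 0, 1]],
    [0.2, [1, 20, 0], [0, 0, 1]],
    [0.2, [1, 20, 0], [0, 0, 1]],
    [0.2, [1, 20, 0], [0, 0, 1]],
    [0.2, [1, 20, 0], [0, 0, 1]],
    [0.2, [1, 17, 0], [0, 0, 1]]
  ]
}}

```text
t: 3.3
tool_pos: [0.4627, 0.2709, 0.249]
tcp_rot: [0.382, 3.118, 0.0]
contact_force: [-0.6, -0.6, 0.4]
gripper_width: 0.0511
finger_force: 0.0
```

Request:
{"op": "move_arm", "data": {
  "targets": [
    [0.2, [0, 0, -15], [0, 0, 0.7]],
    [0.2, [0, 0, -15], [0, 0, 0.6]],
    [0.2, [0, 0, -15], [0, 0, 0]],
    [0.2, [0, 0, -15], [0, 0, 0]],
    [0.2, [0, 0, -15], [0, 0, 0]],
    [0.2, [0, 0, -15], [0, 0, 0]],
    [0.2, [0, 0, -15], [0, 0, 0]],
    [0.2, [0, 0, -15], [0, 0, 0]],
    [0.2, [0, 0, -15], [0, 0, 0]],
    [0.2, [0, 0, -10], [0, 0, 0]]
  ]
}}

```text
t: 4.13
tool_pos: [0.4622, 0.2692, 0.1026]
tcp_rot: [-0.212, -3.133, 0.001]
contact_force: [-0.1, -0.5, 0.2]
gripper_width: 0.0514
finger_force: 0.0
```

Run:
```python
from h import *
c=r.read_camera("side");d=r.read_camera("top")
cv2.imwrite("pics/g1.png",np.hstack([cv2.resize(c["frame"][240:390,250:400],(400,400)),cv2.resize(d["frame"][150:250,180:280],(400,400))]))
s=r.read_state();print(s["tool_pos"],s["contact_force"],s["joints"])
```

```text
[0.46151941 0.26878102 0.1023495 ] [-0.51710223  0.08414688 -0.2110597 ] [ 5.27369622e-01  2.53369501e-01 -3.55725860e-01  9.64865347e-01
 -6.74995287e-06  6.62697718e-01]
```

View pics/g1.png

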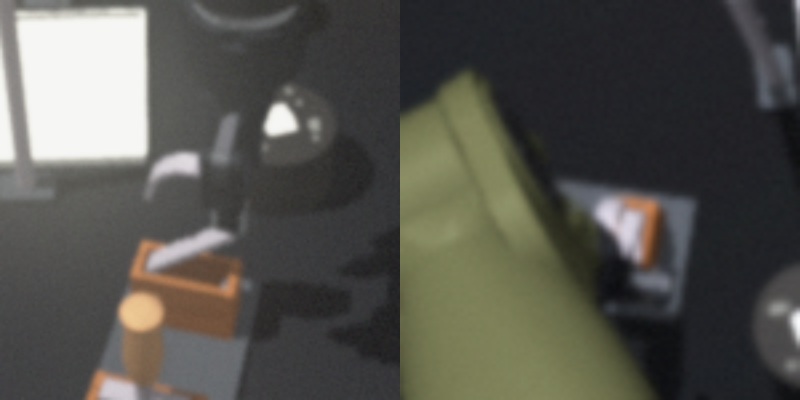

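The side crop shows the fingers straddling the hook's upright at (222,190). Closing and lifting a little.

Request:
{"op": "move_arm", "data": {
  "targets": [
    [0.2, [0, 1, 4], [0, 0, 0]],
    [-1, [0, 0, 0], [0, 0, 0]],
    [-1, [0, 0, 0], [0, 0, 0]],
    [-1, [0, 0, 0], [0, 0, 0]],
    [-1, [0, 0, 0], [0, 0, 0]],
    [-1, [0, 0, 0], [0, 0, 0]],
    [-1, [0, 0, 0], [0, 0, 0]],
    [-1, [0, 0, 0], [0, 0, 0]],
    [-1, [0, 0, 0], [0, 0, 0]],
    [-1, [0, 0, 0], [0, 0, 0]]
  ],
  "grip_force": 90
}}

```text
t: 5.07
tool_pos: [0.4635, 0.2711, 0.1093]
tcp_rot: [0.212, 3.133, 0.002]
contact_force: [-1.7, 0.8, 4.4]
gripper_width: 0.0124
finger_force: 88.0
```

Request:
{"op": "move_arm", "data": {
  "targets": [
    [-1, [0, 0, 4], [0, 0, 0]],
    [-1, [0, 0, 8], [0, 0, 0]],
    [-1, [0, 0, 12], [0, 0, 0]],
    [-1, [0, 0, 15], [0, 0, 0]],
    [-1, [0, 0, 15], [0, 0, 0]],
    [-1, [0, 0, 15], [0, 0, 0]],
    [-1, [0, 0, 20], [0, 0, 0]],
    [-1, [0, 0, 20], [0, 0, 0]],
    [-1, [0, 0, 20], [0, 0, 0]],
    [-1, [0, 0, 20], [0, 0, 0]]
  ]
}}

```text
t: 5.9
tool_pos: [0.4624, 0.2703, 0.2584]
tcp_rot: [-0.213, -3.134, 0.0]
contact_force: [0.2, -0.9, -1.2]
gripper_width: 0.0122
finger_force: 88.1
```

Run:
```python
from h import *
c=r.read_camera("side");d=r.read_camera("top")
cv2.imwrite("pics/g2.png",np.hstack([cv2.resize(c["frame"][200:350,250:400],(400,400)),cv2.resize(d["frame"][150:250,180:280],(400,400))]))
for k in(c,d):
    for m in r.masks_of("hook_seat",k)[:2]:
        p=pts(k,m["region"]);print(m["confidence"],m["position"],len(p),np.percentile(p,[2,50,98],0).round(3).tolist())
        q=p[p[:,2]>.2];print(q.min(0).round(3),q.max(0).round(3))
s=r.read_state();print(s["tool_pos"],s["contact_force"],s["wrist_torque"])
```

```text
0.95 [318.6, 275.7] 848 [[0.462, 0.257, 0.164], [0.497, 0.271, 0.226], [0.524, 0.279, 0.314]]
[0.461 0.255 0.2  ] [0.525 0.281 0.315]
0.53 [396.9, 194.4] 1492 [[0.48, -0.293, -0.004], [0.57, -0.256, 0.006], [0.657, -0.211, 0.132]]Traceback (most recent call last):
  File "<stdin>", line 7, in <module>
    return umr_minimum(a, axis, None, out, keepdims, initial, where)
ValueError: zero-size array to reduction operation minimum which has no identity
```

View pics/g2.png

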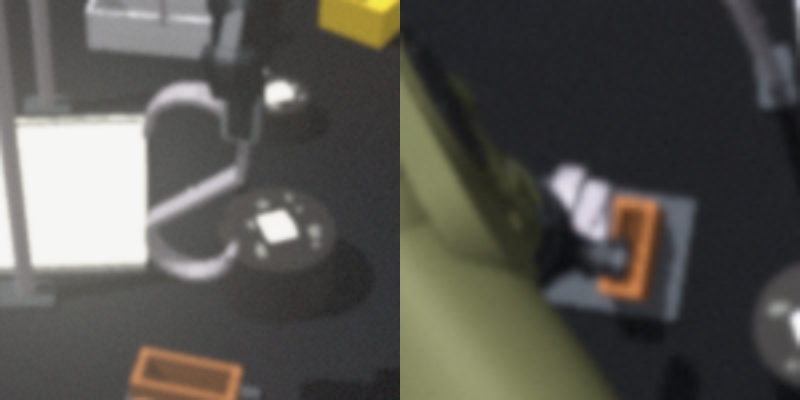

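The hook hangs upright in the fingers (side crop, upright at (240,150)) and is clear of the holder. Carrying it to just short of the rail.

Request:
{"op": "move_arm", "data": {
  "targets": [
    [-1, [10, -25, 5], [0, 0, 0.32]],
    [-1, [10, -25, 5], [0, 0, 0.32]],
    [-1, [10, -25, 5], [0, 0, 0.32]],
    [-1, [10, -25, 5], [0, 0, 0.32]],
    [-1, [10, -25, 5], [0, 0, 0.32]],
    [-1, [10, -25, 5], [0, 0, 0.32]],
    [-1, [10, -25, 5], [0, 0, 0.32]],
    [-1, [10, -25, 5], [0, 0, 0.32]],
    [-1, [10, -25, 5], [0, 0, 0.32]],
    [-1, [10, -25, 5], [0, 0, 0.32]]
  ]
}}

```text
t: 6.93
tool_pos: [0.5622, 0.0191, 0.3054]
tcp_rot: [0.228, -3.13, -0.0]
contact_force: [0.1, 0.0, -1.1]
gripper_width: 0.0122
finger_force: 88.2
```

Run:
```python
from h import *
c=r.read_camera("side");s=r.read_state();print(s["tool_pos"],s["tcp_rot"],s["contact_force"],s["joints"])
cv2.imwrite("pics/g3.png",cv2.resize(c["frame"][120:320,200:400],(600,600)))
for m in r.masks_of("hook_seat",c)[:2]:
    p=pts(c,m["region"]);print(m["confidence"],m["position"],len(p),np.percentile(p,[1,50,99],0).round(3).tolist())
    u=p[p[:,2]>p[:,2].max()-.02];print(u.mean(0).round(3))
```

```text
[0.56424273 0.01470217 0.30612755] [ 0.22468825 -3.13262826  0.00633736] [ 1.19639206 -2.61745484 -1.34152362] [ 0.02867018  0.2277008   0.08104721  1.42487913 -0.00407102 -0.1145334 ]
```

View pics/g3.png

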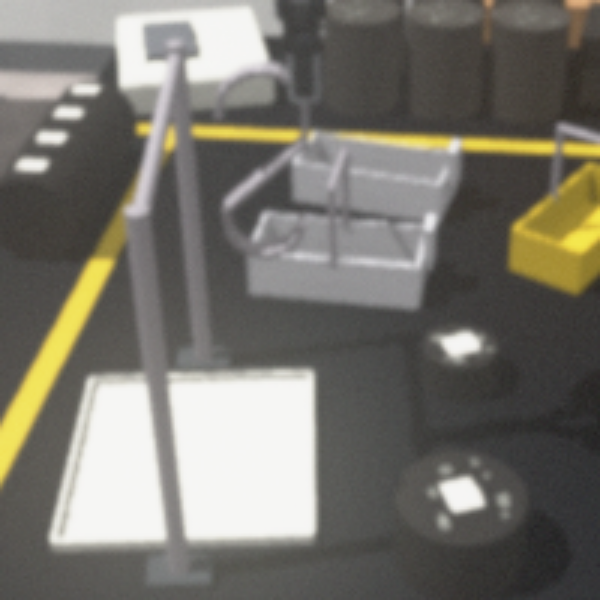

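The hook (270,160) stands upright short of the rail, clear of everything. Advancing over the bar.

Request:
{"op": "move_arm", "data": {
  "targets": [
    [-1, [0, 0, 4], [0, 0, 0]],
    [-1, [10, 1.5, 0], [0, 0, 0]],
    [-1, [10, 1.5, 0], [0, 0, 0]],
    [-1, [10, 1.5, 0], [0, 0, 0]],
    [-1, [10, 1.5, 0], [0, 0, 0]],
    [-1, [10, 1.5, 0], [0, 0, 0]],
    [-1, [10, 1.5, 0], [0, 0, 0]],
    [-1, [10, 1.5, 0], [0, 0, 0]],
    [-1, [0, 0, 0], [0, 0, 0]],
    [-1, [0, 0, 0], [0, 0, 0]]
  ]
}}

```text
t: 7.87
tool_pos: [0.6321, 0.0322, 0.3099]
tcp_rot: [0.228, -3.131, -0.001]
contact_force: [0.0, 0.0, -0.8]
gripper_width: 0.0119
finger_force: 88.2
```

Run:
```python
from h import *
c=r.read_camera("side");s=r.read_state();print(s["tool_pos"],s["tcp_rot"],s["contact_force"])
cv2.imwrite("pics/g4.png",cv2.resize(c["frame"][120:240,200:340],(700,600),interpolation=cv2.INTER_CUBIC))
for m in r.masks_of("hook_seat",c)[:1]:
    p=pts(c,m["region"]);print(m["confidence"],m["position"],len(p),np.percentile(p,[1,50,99],0).round(3).tolist())
```

```text
[0.63188405 0.03190936 0.31028328] [ 2.27254575e-01 -3.13153078e+00 -3.61593318e-04] [ 0.12974039  0.29271659 -1.82085978]
0.95 [261.0, 168.8] 247 [[0.629, 0.031, 0.217], [0.655, 0.042, 0.307], [0.689, 0.05, 0.365]]
```

View pics/g4.png

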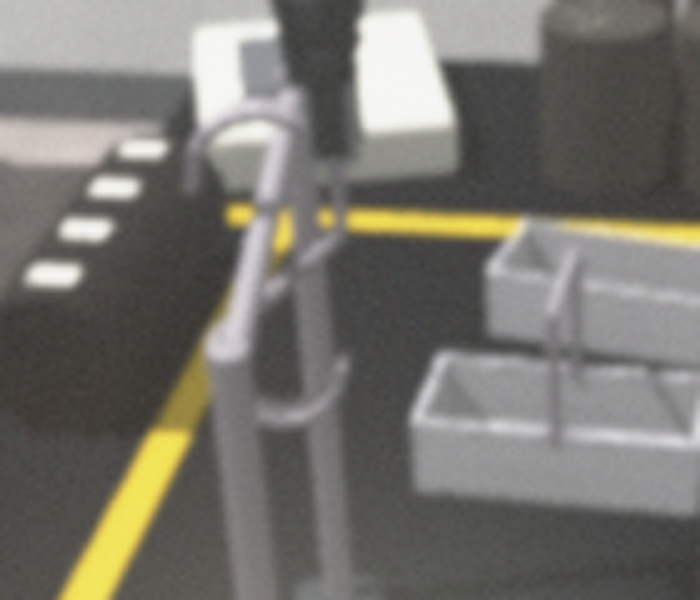

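The curl is over the bar with its lip on the far side at crop (192,175). Lowering.

Request:
{"op": "move_arm", "data": {
  "targets": [
    [-1, [1, -2, -5], [0, 0, 0]],
    [-1, [0, -2, -6], [0, 0, 0]],
    [-1, [0, 0, -6], [0, 0, 0]],
    [-1, [0, 0, -6], [0, 0, 0]],
    [-1, [0, 0, -6], [0, 0, 0]],
    [-1, [0, 0, -4], [0, 0, 0]],
    [-1, [0, 0, -3], [0, 0, 0]],
    [-1, [0, 0, -2], [0, 0, 0]],
    [-1, [0, 0, -1], [0, 0, 0]],
    [-1, [0, 0, 0], [0, 0, 0]]
  ]
}}

```text
t: 8.8
tool_pos: [0.6338, 0.0271, 0.2719]
tcp_rot: [0.226, -3.133, -0.0]
contact_force: [0.7, 0.3, -2.0]
gripper_width: 0.0124
finger_force: 88.3
```

Request:
{"op": "move_arm", "data": {
  "targets": [
    [-1, [0, 0, -1], [0, 0, 0]],
    [-1, [0, 0, -1], [0, 0, 0]],
    [-1, [0, 0, 0], [0, 0, 0]],
    [-1, [0, 0, 0], [0, 0, 0]],
    [-1, [0, 0, 0], [0, 0, 0]],
    [-1, [0, 0, 0], [0, 0, 0]],
    [-1, [0, 0, 0], [0, 0, 0]],
    [-1, [0, 0, 0], [0, 0, 0]],
    [-1, [0, 0, 0], [0, 0, 0]],
    [-1, [0, 0, 0], [0, 0, 0]]
  ]
}}

```text
t: 9.63
tool_pos: [0.6338, 0.027, 0.27]
tcp_rot: [-0.226, 3.133, 0.0]
contact_force: [0.8, 0.1, -0.9]
gripper_width: 0.0124
finger_force: 88.3
```

Request:
{"op": "move_arm", "data": {
  "targets": [
    [-1, [0, 0, -1], [0, 0, 0]],
    [-1, [0, 0, 0], [0, 0, 0]],
    [-1, [0, 0, -1], [0, 0, 0]],
    [-1, [0, 0, 0], [0, 0, 0]],
    [-1, [0, 0, -1], [0, 0, 0]],
    [-1, [0, 0, 0], [0, 0, 0]],
    [-1, [0, 0, -1], [0, 0, 0]],
    [-1, [0, 0, 0], [0, 0, 0]],
    [-1, [0, 0, 0], [0, 0, 0]],
    [-1, [0, 0, 0], [0, 0, 0]]
  ]
}}

```text
t: 10.47
tool_pos: [0.6339, 0.027, 0.2662]
tcp_rot: [-0.226, 3.133, 0.0]
contact_force: [0.4, -0.1, 0.0]
gripper_width: 0.0124
finger_force: 88.5
```

Request:
{"op": "move_arm", "data": {
  "targets": [
    [-1, [0, 0, -1], [0, 0, 0]],
    [-1, [0, 0, 0], [0, 0, 0]],
    [-1, [0, 0, -1], [0, 0, 0]],
    [-1, [0, 0, 0], [0, 0, 0]],
    [-1, [0, 0, -1], [0, 0, 0]],
    [-1, [0, 0, 0], [0, 0, 0]],
    [-1, [0, 0, 0], [0, 0, 0]],
    [-1, [0, 0, 0], [0, 0, 0]],
    [-1, [0, 0, 0], [0, 0, 0]],
    [-1, [0, 0, 0], [0, 0, 0]]
  ]
}}

```text
t: 11.3
tool_pos: [0.6346, 0.0271, 0.2646]
tcp_rot: [-0.226, 3.131, 0.0]
contact_force: [-0.2, 1.1, 7.6]
gripper_width: 0.0123
finger_force: 90.3
```

Run:
```python
from h import *
c=r.read_camera("side");s=r.read_state();print(s["tool_pos"],s["tcp_rot"],s["contact_force"],s["wrist_torque"])
for m in r.masks_of("hook_seat",c)[:1]:
    p=pts(c,m["region"]);print(m["confidence"],m["position"],len(p),np.percentile(p,[1,50,99],0).round(3).tolist())
```

```text
[0.63458517 0.02711868 0.26457694] [-2.25728895e-01  3.13058622e+00  1.22857561e-05] [-0.31737669 -0.48642319  8.66963684] [ 0.05476787 -0.04741181 -0.02632865]
0.77 [257.3, 185.0] 436 [[0.634, -0.602, -0.001], [0.667, 0.036, 0.25], [0.872, 0.047, 0.321]]
```

The hook bears on the bar (about 9 N). Releasing it and backing off.

Request:
{"op": "move_arm", "data": {
  "targets": [
    [-1, [0, 0, 1], [0, 0, 0]],
    [-0.6, [0, 0, 0], [0, 0, 0]],
    [-0.5, [0, 0, 0], [0, 0, 0]],
    [-0.3, [0, 0, 0], [0, 0, 0]],
    [0, [0, 0, 0], [0, 0, 0]],
    [0, [0, 0, 0], [0, 0, 0]],
    [0, [0, 0, 0], [0, 0, 0]],
    [0, [-5, -0.8, 0], [0, 0, 0]],
    [0, [-12, -1.8, 0], [0, 0, 0]],
    [0, [-20, -3, 0], [0, 0, 0]]
  ]
}}

```text
t: 12.23
tool_pos: [0.5971, 0.0215, 0.2632]
tcp_rot: [0.226, -3.133, -0.0]
contact_force: [-1.6, 0.4, -0.3]
gripper_width: 0.0428
finger_force: 0.0
```

Request:
{"op": "move_arm", "data": {
  "targets": [
    [0, [-25, -4, 0], [0, 0, 0]],
    [0, [-25, -4, 0], [0, 0, 0]],
    [0, [-25, -10, 0], [0, 0, -1]],
    [0, [-20, -25, 0], [0, 0, -1]],
    [0, [-10, -30, 0], [0, 0, -1]],
    [0, [-5, -30, 0], [0, 0, -1]],
    [0, [0, -30, 0], [0, 0, -1]],
    [0, [0, -30, 0], [0, 0, -1]],
    [0, [0, -30, 0], [0, 0, -1]],
    [0, [0, -30, 0], [0, 0, -1]]
  ]
}}

```text
t: 13.07
tool_pos: [0.4862, -0.2029, 0.2643]
tcp_rot: [0.866, 3.019, -0.0]
contact_force: [1.0, 0.9, 0.2]
gripper_width: 0.0425
finger_force: 0.0
```

Run:
```python
from h import *
s=r.read_state();print(s["tool_pos"],s["tcp_rot"],s["contact_force"],s["joints"])
c=r.read_camera("side");d=r.read_camera("top")
cv2.imwrite("pics/g5.png",np.hstack([cv2.resize(c["frame"][130:250,200:300],(400,480)),cv2.resize(d["frame"][110:230,270:370],(400,480))]))
for k in(c,d):
  for m in r.masks_of("hook_cup",k)[:2]:
    p=pts(k,m["region"]);print(m["confidence"],m["position"],len(p),np.percentile(p,[2,50,98],0).round(3).tolist())
    for a,b in((.29,.33),(.26,.29),(.23,.26),(.2,.23),(.16,.2)):
        w=p[(p[:,2]>a)&(p[:,2]<b)&(abs(p[:,1])<.1)]
        if len(w):print(a,len(w),w.min(0).round(3),w.max(0).round(3))
```

```text
[ 0.48620123 -0.20293566  0.26425591] [ 8.65984230e-01  3.01934040e+00 -3.15673631e-05] [0.98407074 0.86156476 0.213965  ] [-3.95435181e-01  1.56004737e-01 -1.00316813e-01  1.31395717e+00
  4.01405277e-05  1.63194012e-01]
0.65 [264.0, 172.5] 339 [[0.633, 0.024, 0.174], [0.656, 0.036, 0.291], [0.692, 0.044, 0.321]]
0.29 170 [0.633 0.023 0.291] [0.694 0.045 0.323]
0.26 40 [0.633 0.021 0.261] [0.643 0.037 0.289]
0.23 65 [0.638 0.022 0.233] [0.674 0.042 0.26 ]
0.2 1 [0.697 0.046 0.202] [0.697 0.046 0.202]
0.16 63 [0.644 0.024 0.172] [0.698 0.043 0.198]
0.68 [310.3, 146.2] 167 [[0.631, 0.019, 0.177], [0.651, 0.029, 0.314], [0.689, 0.038, 0.324]]
0.29 135 [0.631 0.019 0.29 ] [0.691 0.039 0.326]
0.26 10 [0.631 0.019 0.261] [0.633 0.033 0.289]
0.23 2 [0.661 0.037 0.237] [0.665 0.037 0.239]
0.16 18 [0.639 0.02  0.17 ] [0.673 0.038 0.2  ]
```

View pics/g5.png

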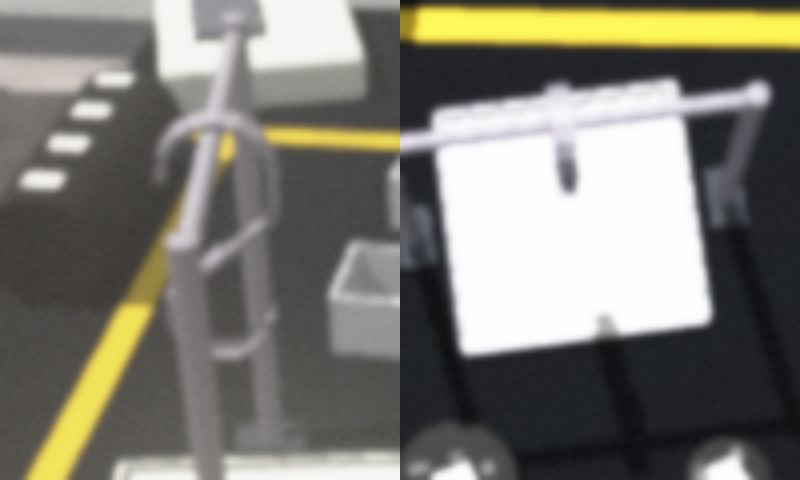

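The hook hangs on the bar near its middle (side crop, curl top at (215,125)), slightly tilted, with its cup near (0.669, 0.032, 0.178). Next is the bin tab.

Request:
{"op": "move_arm", "data": {
  "targets": [
    [0, [0, -4, -8], [0, 0, -1]],
    [0, [-1, -4, -10], [0, 0, -1]],
    [0, [0, -4, -10], [0, 0, -1]],
    [0, [-1, -4, -10], [0, 0, -1]],
    [0, [0, -4, -10], [0, 0, -1]],
    [0, [-1, -4, -10], [0, 0, -1]],
    [0, [0, -4, -10], [0, 0, -1]],
    [0, [-1, -4, -10], [0, 0, -1]],
    [0, [0, -5, -10], [0, 0, -1]],
    [0, [-1, -5, -10], [0, 0, -1]]
  ]
}}

```text
t: 14.1
tool_pos: [0.482, -0.2421, 0.1657]
tcp_rot: [-2.057, -2.374, -0.001]
contact_force: [1.4, 0.3, -0.0]
gripper_width: 0.0429
finger_force: 0.0
```

Request:
{"op": "move_arm", "data": {
  "targets": [
    [0, [0, 0, 0], [0, 0, -1]],
    [0, [0, 0, 0], [0, 0, -1]],
    [0, [0, 0, 0], [0, 0, -0.2]],
    [0, [0, 0, -10], [0, 0, 0]],
    [0, [0, 0, -15], [0, 0, 0]],
    [0, [0, 0, -15], [0, 0, 0]],
    [0, [0, 0, -15], [0, 0, 0]],
    [0, [0, 0, -10], [0, 0, 0]],
    [0, [0, 0, 0], [0, 0, 0]],
    [0, [0, 0, 0], [0, 0, 0]]
  ]
}}

```text
t: 14.93
tool_pos: [0.4814, -0.243, 0.1005]
tcp_rot: [-2.272, -2.168, 0.001]
contact_force: [0.2, -0.9, -0.2]
gripper_width: 0.0426
finger_force: 0.0
```

Run:
```python
from h import *
s=r.read_state();print(s["tool_pos"],s["tcp_rot"],s["contact_force"],s["joints"])
c=r.read_camera("side");d=r.read_camera("top")
cv2.imwrite("pics/g6.png",np.hstack([cv2.resize(c["frame"][145:245,270:370],(400,400)),cv2.resize(d["frame"][140:240,360:460],(400,400))]))
```

```text
[ 0.48137099 -0.24299514  0.10051444] [-2.27168024e+00 -2.16822460e+00  5.94838396e-04] [ 0.18725112 -0.9041489  -0.23868634] [-4.67520751e-01  2.62340809e-01 -3.48335528e-01  9.61428093e-01
  6.24457568e-05  1.14986974e+00]
```

View pics/g6.png

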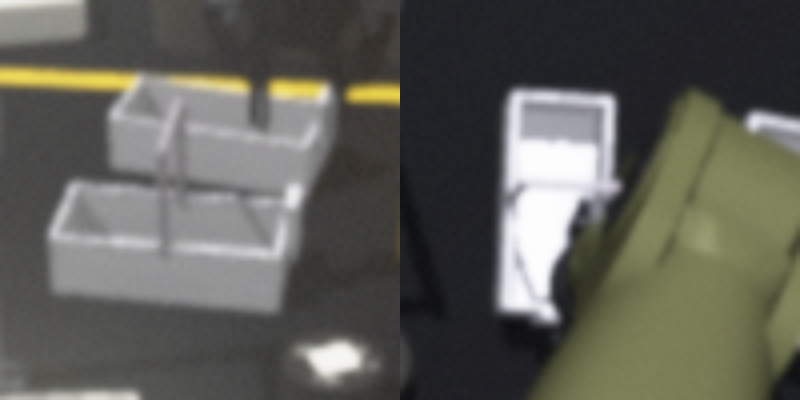

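Run:
```python
from h import *
c=r.read_camera("side");d=r.read_camera("top")
for p in((.506,-.243,.1),(.481,-.247,.085),(.465,-.243,.1)):
  for k,(u,v) in((c,(270,145)),(d,(360,140))): print(p,((proj(k,p)-(u,v))*4).round())
```

```text
(0.506, -0.243, 0.1) [261. 171.]
(0.506, -0.243, 0.1) [156. 277.]
(0.481, -0.247, 0.085) [294. 188.]
(0.481, -0.247, 0.085) [158. 311.]
(0.465, -0.243, 0.1) [316. 174.]
(0.465, -0.243, 0.1) [156. 330.]
```

Run:
```python
from h import *
for n in("side","top"):
    P=pts(r.read_camera(n));q=P[(abs(P[:,0]-.481)<.07)&(abs(P[:,1]+.243)<.03)&(P[:,2]>.088)&(P[:,2]<.2)]
    for a in np.arange(.09,.2,.01):
        w=q[abs(q[:,2]-a)<.005]
        if len(w):print(n,round(a,3),len(w),w.min(0).round(3),w.max(0).round(3))
```

```text
side 0.14 13 [ 0.452 -0.247  0.138] [ 0.516 -0.228  0.145]
side 0.15 29 [ 0.45  -0.245  0.145] [ 0.516 -0.228  0.154]
side 0.16 31 [ 0.45  -0.241  0.155] [ 0.516 -0.228  0.165]
side 0.17 35 [ 0.448 -0.251  0.165] [ 0.519 -0.23   0.175]
side 0.18 40 [ 0.434 -0.24   0.175] [ 0.533 -0.227  0.185]
side 0.19 92 [ 0.429 -0.255  0.185] [ 0.539 -0.227  0.195]
side 0.2 37 [ 0.427 -0.256  0.195] [ 0.539 -0.226  0.2  ]
top 0.14 1 [ 0.454 -0.236  0.141] [ 0.454 -0.236  0.141]
top 0.15 2 [ 0.456 -0.235  0.147] [ 0.459 -0.234  0.152]
top 0.18 2 [ 0.45  -0.231  0.185] [ 0.453 -0.231  0.185]
top 0.19 6 [ 0.523 -0.245  0.185] [ 0.534 -0.234  0.194]
top 0.2 4 [ 0.452 -0.239  0.195] [ 0.536 -0.232  0.199]
```

The depth readings put the fingertips at z ≈ 0.139 while the reported TCP is 0.1005, so at this opening the fingers end well behind the TCP. I'll lower by what I see, in stages.

Request:
{"op": "move_arm", "data": {
  "targets": [
    [0, [0, -2, -8], [0, 0, 0]],
    [0, [0, 0, -10], [0, 0, 0]],
    [0, [0, 0, -10], [0, 0, 0]],
    [0, [0, 0, -8], [0, 0, 0]],
    [0, [0, 0, -6], [0, 0, 0]],
    [0, [0, 0, -4], [0, 0, 0]],
    [0, [0, 0, 0], [0, 0, 0]],
    [0, [0, 0, 0], [0, 0, 0]],
    [0, [0, 0, 0], [0, 0, 0]],
    [0, [0, 0, 0], [0, 0, 0]]
  ]
}}

```text
t: 16.07
tool_pos: [0.4823, -0.2458, 0.0555]
tcp_rot: [2.274, 2.167, 0.001]
contact_force: [0.8, 1.2, -0.6]
gripper_width: 0.0427
finger_force: 0.0
```

Run:
```python
from h import *
s=r.read_state();print(s["tool_pos"],s["contact_force"])
c=r.read_camera("side");cv2.imwrite("pics/g7.png",cv2.resize(c["frame"][145:245,270:370],(600,600),interpolation=cv2.INTER_CUBIC))
P=pts(c);q=P[(abs(P[:,0]-.481)<.07)&(abs(P[:,1]+.243)<.03)&(P[:,2]>.055)&(P[:,2]<.16)]
for a in np.arange(.06,.16,.01):
        w=q[abs(q[:,2]-a)<.005]
        if len(w):print(round(a,3),len(w),w.min(0).round(3),w.max(0).round(3),np.sort((w[:,0]*1000).astype(int)).tolist())
```

```text
[ 0.48226468 -0.24578376  0.05548753] [ 0.7947787   1.24841842 -0.60245269]
0.06 10 [ 0.478 -0.241  0.056] [ 0.487 -0.229  0.064] [478, 478, 480, 481, 481, 484, 484, 484, 487, 487]
0.07 11 [ 0.479 -0.238  0.066] [ 0.487 -0.229  0.073] [478, 478, 481, 481, 481, 484, 484, 484, 487, 487, 487]
0.08 21 [ 0.479 -0.256  0.075] [ 0.488 -0.229  0.082] [478, 478, 479, 479, 479, 480, 481, 481, 482, 482, 482, 483, 484, 484, 485, 485, 485, 486, 487, 487, 487]
0.09 5 [ 0.456 -0.252  0.091] [ 0.506 -0.233  0.095] [455, 461, 504, 504, 506]
0.1 28 [ 0.448 -0.251  0.096] [ 0.518 -0.23   0.104] [448, 450, 450, 453, 453, 456, 456, 458, 459, 459, 459, 461, 462, 504, 504, 505, 506, 506, 508, 509, 509, 512, 512, 512, 515, 515, 515, 518]
0.11 32 [ 0.448 -0.251  0.105] [ 0.516 -0.23   0.115] [448, 448, 450, 450, 451, 453, 453, 453, 456, 456, 456, 456, 459, 459, 459, 462, 462, 504, 504, 504, 506, 506, 506, 508, 509, 509, 509, 512, 512, 515, 515, 515]
0.12 25 [ 0.448 -0.247  0.115] [ 0.516 -0.228  0.125] [448, 448, 451, 451, 451, 454, 454, 454, 456, 457, 459, 459, 504, 504, 506, 506, 509, 509, 509, 512, 512, 5
[... 403 characters left out ...]
 446, 446, 447, 449, 449, 449, 449, 449, 449, 451, 452, 452, 454, 454, 455, 455, 457, 457, 457, 458, 460, 460, 503, 506, 506, 506, 509, 509, 509, 509, 512, 512, 514, 515, 515, 515, 515, 515, 516, 518, 518, 518, 518, 519, 519, 521, 521, 521, 522, 524, 524, 524, 526, 527, 529, 529, 530, 532, 533, 535, 535]
0.15 68 [ 0.427 -0.259  0.145] [ 0.539 -0.226  0.155] [427, 429, 429, 430, 432, 432, 432, 432, 435, 435, 435, 438, 438, 438, 438, 438, 441, 441, 450, 452, 452, 452, 452, 453, 453, 453, 455, 455, 458, 460, 461, 461, 463, 463, 503, 504, 506, 506, 509, 512, 512, 512, 521, 524, 525, 525, 525, 526, 526, 527, 527, 528, 528, 528, 530, 530, 530, 530, 532, 532, 533, 535, 535, 536, 536, 538, 538, 538]
```

View pics/g7.png

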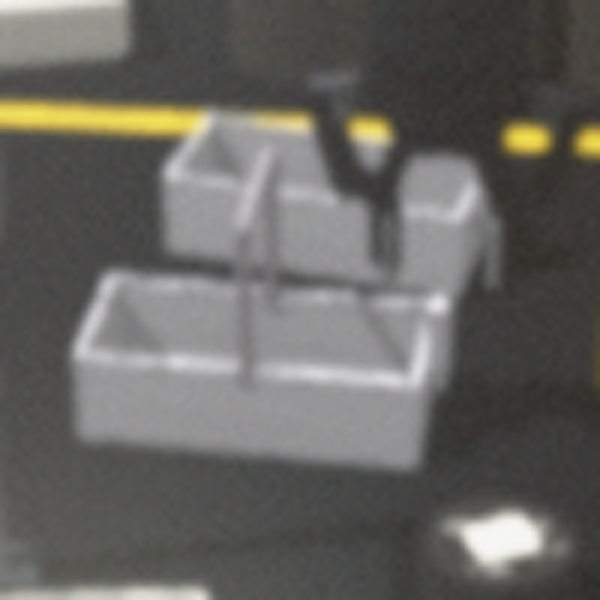

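The crop confirms it: fingertips at (385,275) and (490,285) straddle the tab at (438,305) but end above it. Lowering 27 mm more, then closing.

Request:
{"op": "move_arm", "data": {
  "targets": [
    [0, [0, 0, -6], [0, 0, 0]],
    [0, [0, 0, -8], [0, 0, 0]],
    [0, [0, 0, -8], [0, 0, 0]],
    [0, [0, 0, -5], [0, 0, 0]],
    [0, [0, 0, 0], [0, 0, 0]],
    [-0.3, [0, 0, 0], [0, 0, 0]],
    [-0.5, [0, 0, 0], [0, 0, 0]],
    [-0.6, [0, 0, 0], [0, 0, 0]],
    [-0.6, [0, 0, 0], [0, 0, 0]],
    [-0.6, [0, 0, 0], [0, 0, 0]]
  ]
}}

```text
t: 16.95
tool_pos: [0.4821, -0.2457, 0.0283]
tcp_rot: [2.274, 2.167, 0.0]
contact_force: [0.1, 0.3, 0.2]
gripper_width: 0.0166
finger_force: 0.0
```

Run:
```python
from h import *
s=r.read_state();print(s["tool_pos"],s["contact_force"],s["gripper_width"])
P=pts(r.read_camera("side"));q=P[(abs(P[:,0]-.483)<.03)&(abs(P[:,1]+.243)<.03)&(P[:,2]>.05)&(P[:,2]<.11)]
for a in np.arange(.055,.11,.005):
        w=q[abs(q[:,2]-a)<.0025]
        if len(w):print(round(a,3),np.sort((w[:,0]*1000).astype(int)).tolist())
```

```text
[ 0.48210225 -0.24572777  0.02834354] [0.13477418 0.28769559 0.23127575] 0.016622665987377095
0.055 [478, 480, 481, 481, 484, 486]
0.06 [478, 484, 487, 491, 496]
0.065 [463, 466, 469, 472, 478, 478, 481, 481, 484, 484, 487, 487, 491, 493, 493, 499]
0.07 [466, 469, 469, 472, 478, 481, 484, 487, 487, 491, 493, 496, 496, 499, 502, 502]
0.075 [461, 463, 464, 464, 467, 472, 472, 478, 481, 484, 484, 491, 491, 493, 496, 496, 497, 500, 503]
0.08 [461, 461, 464, 467, 467, 469, 470, 472, 473, 478, 479, 479, 479, 480, 481, 481, 482, 482, 482, 483, 484, 484, 485, 485, 486, 487, 487, 488, 491, 493, 493, 499, 502, 503]
0.085 [461, 464, 464, 467, 470, 470, 491, 493, 496, 499, 500, 503]
0.09 [461, 461, 464, 467, 467, 470, 473, 473, 491, 493, 496, 497, 500, 503, 503]
0.095 [461, 464, 467, 470, 473, 473, 491, 492, 493, 494, 497, 500, 503]
0.1 [456, 459, 462, 464, 467, 470, 470, 473, 474, 491, 492, 494, 494, 497, 497, 500, 503, 506]
0.105 [456, 459, 462, 462, 467, 468, 470, 471, 492, 494, 494, 497, 503, 506, 509, 512]
```

Tips are at z ≈ 0.060, with the tab centred between them. Gripping and lifting.

Request:
{"op": "move_arm", "data": {
  "targets": [
    [-1, [0, 0, 0], [0, 0, 0]],
    [-1, [0, 0, 0], [0, 0, 0]],
    [-1, [0, 0, 0], [0, 0, 0]],
    [-1, [0, 0, 0], [0, 0, 0]],
    [-1, [0, 0, 0], [0, 0, 0]],
    [-1, [0, 0, 0], [0, 0, 0]],
    [-1, [0, 0, 2], [0, 0, 0]],
    [-1, [0, 0, 4], [0, 0, 0]],
    [-1, [0, 0, 6], [0, 0, 0]],
    [-1, [0, 0, 8], [0, 0, 0]]
  ],
  "grip_force": 110
}}

```text
t: 17.83
tool_pos: [0.4809, -0.2452, 0.0478]
tcp_rot: [-2.273, -2.166, 0.001]
contact_force: [0.1, 0.7, -1.1]
gripper_width: 0.0071
finger_force: 108.0
```

Request:
{"op": "move_arm", "data": {
  "targets": [
    [-1, [0, 0, 10], [0, 0, 0]],
    [-1, [0, 0, 10], [0, 0, 0]],
    [-1, [0, 0, 10], [0, 0, 0]],
    [-1, [0, 0, 10], [0, 0, 0]],
    [-1, [0, 0, 10], [0, 0, 0]],
    [-1, [0, 0, 10], [0, 0, 0]],
    [-1, [0, 0, 10], [0, 0, 0]],
    [-1, [0, 0, 0], [0, 0, 0]],
    [-1, [0, 0, 0], [0, 0, 0]],
    [-1, [0, 0, 0], [0, 0, 0]]
  ]
}}

```text
t: 18.67
tool_pos: [0.4816, -0.2455, 0.1177]
tcp_rot: [-2.274, -2.167, 0.0]
contact_force: [-0.4, 0.1, -1.3]
gripper_width: 0.0072
finger_force: 108.0
```

```bash
cat > bin.py <<'E'
from h import *
s=r.read_state();t=s["tool_pos"];print(t,s["tcp_rot"],s["contact_force"],s["wrist_torque"],s["gripper_width"],s["joints"][5])
c={n:r.read_camera(n) for n in("side","top")}
for n,k in c.items():
    for m in r.masks_of("bin_bar",k)[:3]:
        p=pts(k,m["region"])
        if np.linalg.norm(np.median(p,0)[:2]-t[:2]-[.09,0])>.08: continue
        h=np.percentile(p[:,2],99);w=p[p[:,2]>h-.02]
        print(n,m["confidence"],np.round(m["position"]),"bail top",h.round(3),"x",np.median(w[:,0]).round(3),"y",w[:,1].min().round(3),w[:,1].max().round(3),"off",(np.median(w,0)-t).round(3))
        b=p[p[:,2]<h-.07]; 
        for lo in np.linspace(t[0]-.02,t[0]+.18,6):
            g=b[(b[:,0]>=lo)&(b[:,0]<lo+.04)]
            if len(g):print("   ",round(lo+.02,3),len(g),np.percentile(g[:,2],[2,97]).round(3))
E
python3 bin.py
```

```text
[ 0.48156024 -0.24548001  0.11766576] [-2.27392348e+00 -2.16700346e+00  2.65943898e-04] [-0.35372257  0.07146722 -1.28781637] [-0.04279513  0.14894086 -0.02907714] 0.0072439823266149785 1.1475161923654125
side 0.62 [310. 177.] bail top 0.221 x 0.573 y -0.29 -0.206 off [0.092 0.023 0.102]
    0.482 138 [0.097 0.148]
    0.522 359 [0.093 0.138]
    0.562 382 [0.091 0.141]
    0.602 350 [0.004 0.139]
    0.642 375 [0.017 0.139]
    0.682 2 [-0.  0.]
top 0.95 [398. 178.] bail top 0.224 x 0.573 y -0.275 -0.211 off [0.091 0.006 0.103]
    0.482 60 [0.085 0.141]
    0.522 157 [0.085 0.139]
    0.562 260 [0.086 0.14 ]
    0.602 288 [0.085 0.139]
    0.642 405 [0.087 0.141]
    0.682 1 [0.003 0.003]
```

The bin is lifted and level (rim 0.139 along its length), with the bar at TCP + (92, -3, 102) mm. Checking the height of the pots in the way.

Run:
```python
from h import *
P=pts(r.read_camera("top"));q=P[(P[:,0]>.38)&(P[:,0]<.56)&(P[:,1]>-.17)&(P[:,1]<.16)&(P[:,2]>.02)]
for a in np.arange(-.16,.16,.02):
    w=q[abs(q[:,1]-a)<.01]
    if len(w):print(round(a,2),len(w),w.min(0).round(3),w.max(0).round(3))
```

```text
-0.16 277 [ 0.381 -0.17   0.613] [ 0.433 -0.15   0.715]
-0.14 120 [ 0.381 -0.15   0.033] [ 0.461 -0.131  0.711]
-0.12 106 [ 0.413 -0.129  0.031] [ 0.477 -0.112  0.046]
-0.1 143 [ 0.409 -0.11   0.023] [ 0.477 -0.09   0.048]
-0.08 106 [ 0.413 -0.09   0.028] [ 0.476 -0.071  0.048]
-0.06 6 [ 0.435 -0.068  0.031] [ 0.451 -0.068  0.043]
0.06 25 [0.414 0.065 0.033] [0.456 0.069 0.068]
0.08 153 [0.394 0.071 0.021] [0.478 0.09  0.071]
0.1 199 [0.387 0.09  0.037] [0.485 0.11  0.07 ]
0.12 194 [0.387 0.11  0.028] [0.485 0.13  0.071]
0.14 173 [0.393 0.13  0.053] [0.481 0.15  0.07 ]
```

Pots reach 0.071 m and the bin's underside is at 0.09, so it clears them. Carrying the bin with x drawn back to miss the post.

Request:
{"op": "move_arm", "data": {
  "targets": [
    [-1, [-10, 15, 2], [0, 0, 0.2]],
    [-1, [-20, 25, 0], [0, 0, 0.2]],
    [-1, [-20, 25, 0], [0, 0, 0.2]],
    [-1, [0, 27, 0], [0, 0, 0.2]],
    [-1, [0, 27, 0], [0, 0, 0.2]],
    [-1, [0, 27, 0], [0, 0, 0.2]],
    [-1, [0, 27, 0], [0, 0, 0.3]],
    [-1, [0, 27, 0], [0, 0, 0.3]],
    [-1, [0, 27, 0], [0, 0, 0.2]],
    [-1, [0, 15, 0], [0, 0, 0.2]]
  ]
}}

```text
t: 19.75
tool_pos: [0.4314, -0.0012, 0.1199]
tcp_rot: [-2.052, -2.377, -0.001]
contact_force: [-0.6, 0.6, -1.8]
gripper_width: 0.0074
finger_force: 108.2
```

Request:
{"op": "move_arm", "data": {
  "targets": [
    [-1, [0, 0, 0], [0, 0, 0]],
    [-1, [5, 0.7, 0], [0, 0, 0]],
    [-1, [10, 1.5, 0], [0, 0, 0]],
    [-1, [10, 1.5, 0], [0, 0, 0]],
    [-1, [10, 1.5, -1], [0, 0, 0]],
    [-1, [10, 1.5, -1], [0, 0, 0]],
    [-1, [10, 1.5, -2], [0, 0, 0]],
    [-1, [10, 1.5, -2], [0, 0, 0]],
    [-1, [5, 0.7, -2], [0, 0, 0]],
    [-1, [0, 0, 0], [0, 0, 0]]
  ]
}}

```text
t: 20.58
tool_pos: [0.5029, 0.0069, 0.1113]
tcp_rot: [-2.056, -2.375, 0.0]
contact_force: [-0.9, -0.2, -2.8]
gripper_width: 0.0072
finger_force: 108.1
```

```bash
cat >> bin.py <<'E'
k=c["side"]
for n,k in c.items():
  for m in r.masks_of("hook_cup",k)[:1]:
    p=pts(k,m["region"]);p=p[(abs(p[:,1]-.03)<.03)&(abs(p[:,0]-.665)<.06)]
    w=p[(p[:,2]>.16)&(p[:,2]<.205)]
    if len(w):print("hook",n,m["confidence"],w.min(0).round(3),w.max(0).round(3))
import sys
f=c["side"]["frame"]
if len(sys.argv)>1: cv2.imwrite(sys.argv[1],cv2.resize(f[140:270,220:350],(600,600),interpolation=cv2.INTER_CUBIC))
E
python3 bin.py pics/g8.png
```

```text
[0.50285038 0.00689097 0.11129476] [-2.05574998e+00 -2.37518356e+00  3.43418835e-04] [-0.89529261 -0.22581491 -2.77757318] [-0.05231861  0.12962439  0.00797167] 0.007248511006637742 1.440530085981201
side 0.95 [290. 238.] bail top 0.216 x 0.592 y -0.013 0.063 off [0.089 0.03  0.104]
    0.503 272 [0.    0.142]
    0.543 613 [0.084 0.133]
    0.583 627 [0.003 0.135]
    0.623 600 [0.003 0.133]
    0.663 550 [0.084 0.133]
    0.703 6 [0.131 0.133]
hook side 0.69 [0.64  0.023 0.17 ] [0.699 0.045 0.204]
hook top 0.67 [0.648 0.023 0.18 ] [0.652 0.029 0.184]
```

View pics/g8.png

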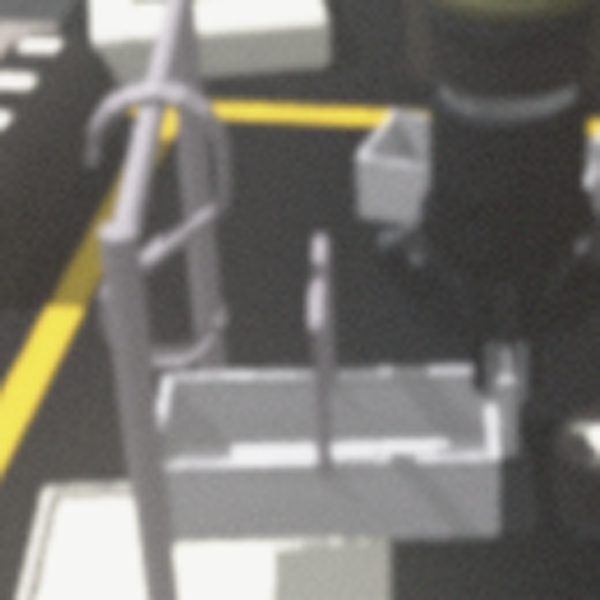

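The bar (crop (320,270)) is in line with the hook's lower curl and level with the gap above the lip (220,315). Entering over the lip.

Request:
{"op": "move_arm", "data": {
  "targets": [
    [-1, [0, 0, 3], [0, 0, 0]],
    [-1, [9, 1.3, 0], [0, 0, 0]],
    [-1, [10, 1.4, 0], [0, 0, 0]],
    [-1, [10, 1.4, 0], [0, 0, 0]],
    [-1, [10, 1.4, 0], [0, 0, 0]],
    [-1, [10, 1.4, 0], [0, 0, 0]],
    [-1, [10, 1.4, 0], [0, 0, 0]],
    [-1, [10, 1.4, 0], [0, 0, 0]],
    [-1, [6, 0.8, 0], [0, 0, 0]],
    [-1, [0, 0, 0], [0, 0, 0]]
  ]
}}

```text
t: 21.72
tool_pos: [0.5784, 0.0175, 0.1148]
tcp_rot: [2.055, 2.375, 0.001]
contact_force: [0.5, -0.0, -1.7]
gripper_width: 0.0079
finger_force: 108.2
```

```bash
python3 bin.py pics/g9.png
```

```text
[0.57835791 0.01754438 0.1147608 ] [2.05548366e+00 2.37535494e+00 5.61374720e-04] [ 0.52421172 -0.00565525 -1.66501452] [-0.0037999   0.16525724  0.00659433] 0.007862889147578213 1.456976886139678
side 0.64 [261. 236.] bail top 0.221 x 0.664 y -0.007 0.167 off [0.086 0.047 0.104]
    0.578 257 [0.087 0.145]
    0.618 608 [0.087 0.136]
    0.658 548 [0.088 0.138]
    0.698 346 [0.089 0.136]
    0.738 676 [0.001 0.137]
    0.778 17 [-0.003  0.137]
side 0.39 [265. 172.] bail top 0.322 x 0.662 y 0.004 0.157 off [0.084 0.019 0.201]
    0.658 127 [0.172 0.25 ]
    0.698 17 [0.176 0.244]
    0.778 9 [-0.002  0.002]
hook side 0.91 [0.644 0.024 0.172] [0.672 0.042 0.195]
```

I've now viewed 11 pictures, one more than the limit of 10, so I'll look at no more and work from numbers. No contact so far; lowering the bar into the cup.

Request:
{"op": "move_arm", "data": {
  "targets": [
    [-1, [0, 0, -4], [0, 0, 0]],
    [-1, [0, 0, -5], [0, 0, 0]],
    [-1, [0, 0, -5], [0, 0, 0]],
    [-1, [0, 0, -5], [0, 0, 0]],
    [-1, [0, 0, -5], [0, 0, 0]],
    [-1, [0, 0, -4], [0, 0, 0]],
    [-1, [0, 0, -3], [0, 0, 0]],
    [-1, [0, 0, -2], [0, 0, 0]],
    [-1, [0, 0, 0], [0, 0, 0]],
    [-1, [0, 0, 0], [0, 0, 0]]
  ]
}}

```text
t: 22.85
tool_pos: [0.5768, 0.0173, 0.082]
tcp_rot: [-2.056, -2.375, 0.0]
contact_force: [-0.3, -0.5, -1.4]
gripper_width: 0.0076
finger_force: 108.1
```

Request:
{"op": "move_arm", "data": {
  "targets": [
    [-1, [0, 0, -1], [0, 0, 0]],
    [-1, [0, 0, 0], [0, 0, 0]],
    [-1, [0, 0, -1], [0, 0, 0]],
    [-1, [0, 0, 0], [0, 0, 0]],
    [-1, [0, 0, 0], [0, 0, 0]],
    [-1, [0, 0, 0], [0, 0, 0]],
    [-1, [0, 0, 0], [0, 0, 0]],
    [-1, [0, 0, 0], [0, 0, 0]],
    [-1, [0, 0, 0], [0, 0, 0]],
    [-1, [0, 0, 0], [0, 0, 0]]
  ]
}}

```text
t: 23.68
tool_pos: [0.5769, 0.0173, 0.08]
tcp_rot: [2.056, 2.375, 0.0]
contact_force: [0.1, -0.7, -0.9]
gripper_width: 0.0074
finger_force: 108.1
```

```bash
python3 bin.py pics/g9b.png
```

```text
[0.57685064 0.01731702 0.08003002] [2.05599804e+00 2.37530444e+00 6.76022138e-05] [ 0.11051034 -0.70822639 -0.9347596 ] [0.02628007 0.14976403 0.00688113] 0.007412541426995939 1.456949418562201
side 0.65 [260. 249.] bail top 0.185 x 0.666 y -0.008 0.075 off [0.09  0.027 0.104]
    0.577 224 [0.055 0.11 ]
    0.617 591 [0.053 0.102]
    0.657 556 [0.053 0.107]
    0.697 308 [0.054 0.102]
    0.737 640 [0.054 0.102]
    0.777 7 [0.    0.101]
hook side 0.92 [0.642 0.022 0.173] [0.699 0.046 0.205]
```

The bar is inside the curl (x 0.667 within 0.642–0.699), about 3 mm above its seat. Lowering until it takes the load.

Request:
{"op": "move_arm", "data": {
  "targets": [
    [-1, [0, 0, -1], [0, 0, 0]],
    [-1, [0, 0, 0], [0, 0, 0]],
    [-1, [0, 0, -1], [0, 0, 0]],
    [-1, [0, 0, 0], [0, 0, 0]],
    [-1, [0, 0, -1], [0, 0, 0]],
    [-1, [0, 0, 0], [0, 0, 0]],
    [-1, [0, 0, -1], [0, 0, 0]],
    [-1, [0, 0, 0], [0, 0, 0]],
    [-1, [0, 0, 0], [0, 0, 0]],
    [-1, [0, 0, 0], [0, 0, 0]]
  ]
}}

```text
t: 24.82
tool_pos: [0.5772, 0.0173, 0.0763]
tcp_rot: [2.056, 2.375, 0.001]
contact_force: [-0.4, -0.4, 1.0]
gripper_width: 0.0076
finger_force: 108.5
```

```bash
python3 bin.py pics/g9c.png
```

```text
[0.57718532 0.01734666 0.07630674] [2.05564497e+00 2.37497775e+00 8.58553669e-04] [-0.43860488 -0.36555243  0.95503906] [ 0.01008615 -0.09434593 -0.00308738] 0.007558241530514192 1.4569198001995645
side 0.83 [263. 250.] bail top 0.179 x 0.663 y -0.003 0.163 off [0.086 0.05  0.102]
    0.577 232 [0.003 0.101]
    0.617 595 [0.041 0.098]
    0.657 537 [0.05 0.1 ]
    0.697 317 [0.05  0.098]
    0.737 641 [0.048 0.099]
    0.777 3 [0.082 0.098]
hook side 0.71 [0.64  0.019 0.173] [0.7   0.047 0.205]
```

The wrist moment has reversed, so the hook carries the bin. Opening slightly and gently, then rising straight up.

Request:
{"op": "move_arm", "data": {
  "targets": [
    [-0.75, [0, 0, 0.5], [0, 0, 0]],
    [-0.7, [0, 0, 0], [0, 0, 0]],
    [-0.65, [0, 0, 0], [0, 0, 0]],
    [-0.6, [0, 0, 0], [0, 0, 0]],
    [-0.55, [0, 0, 0], [0, 0, 0]],
    [-0.5, [0, 0, 0], [0, 0, 0]],
    [-0.45, [0, 0, 0], [0, 0, 0]],
    [-0.4, [0, 0, 0], [0, 0, 0]],
    [-0.4, [0, 0, 0], [0, 0, 0]],
    [-0.4, [0, 0, 0], [0, 0, 0]]
  ],
  "grip_force": 20
}}

```text
t: 25.95
tool_pos: [0.5768, 0.0173, 0.0765]
tcp_rot: [-2.056, -2.375, 0.0]
contact_force: [0.3, -0.1, 0.2]
gripper_width: 0.0258
finger_force: 0.0
```

```bash
python3 bin.py pics/g9d.png
python3 - <<'E'
from h import *
P=pts(r.read_camera("side"));q=P[(abs(P[:,0]-.577)<.03)&(abs(P[:,1]-.017)<.03)&(P[:,2]>.09)&(P[:,2]<.15)]
for a in np.arange(.1,.15,.01):
    w=q[abs(q[:,2]-a)<.004]
    if len(w):print(round(a,3),np.sort((w[:,0]*1000).astype(int)).tolist())
E
```

```text
[0.57679901 0.01729237 0.07650469] [-2.05600974e+00 -2.37536347e+00  6.69708553e-05] [ 0.30260307 -0.14114961  0.23605888] [-0.02930468  0.01747647 -0.08405678] 0.02579787578716524 1.4568974551686011
side 0.67 [261. 249.] bail top 0.182 x 0.665 y -0.004 0.157 off [0.088 0.037 0.104]
    0.577 221 [0.05  0.108]
    0.617 550 [0.05  0.098]
    0.657 547 [0.051 0.102]
    0.697 339 [0.049 0.099]
    0.737 641 [0.001 0.099]
    0.777 8 [0.058 0.098]
hook side 0.6 [0.644 0.022 0.171] [0.699 0.046 0.205]
0.1 [572, 572, 572, 575, 575, 577, 577, 579, 579, 580, 580, 580, 582, 582, 582, 582, 583, 583, 584, 584, 584, 586, 586, 587, 588, 589, 589, 590, 591]
0.11 [558, 561, 563, 572, 572, 574, 574, 576, 577, 577, 579, 579, 579, 581, 582, 582, 589, 591, 594]
0.12 [551, 551, 554, 554, 556, 556, 558, 558, 560, 560, 563, 563, 563, 572, 572, 572, 574, 574, 576, 576, 576, 578, 578, 579, 581, 581, 588, 588, 589, 590, 591, 593, 593, 593, 596, 596, 599, 599, 599, 600, 601]
0.13 [551, 552, 553, 554, 554, 556, 556, 558, 558, 558, 560, 560, 560, 562, 562, 562, 574, 574, 574, 575, 575, 575, 576, 576, 576, 577, 577, 577, 578, 578, 579, 579, 580, 580, 580, 581, 581, 582, 582, 584, 585, 588, 589, 589, 590, 590, 590, 590, 590, 591, 591, 592, 593, 593, 595, 596, 598, 598, 600, 600, 601]
0.14 [551, 551, 551, 553, 554, 556, 556, 556, 557, 558, 558, 560, 560, 560, 562, 562, 562, 590, 590, 592, 592, 595, 595, 597, 597, 598, 600, 600, 600, 602, 602]
```

The bin hangs free and level (rim 0.098 and 0.099 at its ends), with gaps on both sides of the tab. Rising, then backing away.

Request:
{"op": "move_arm", "data": {
  "targets": [
    [-0.4, [0, 0, 3], [0, 0, 0]],
    [-0.4, [0, 0, 4], [0, 0, 0]],
    [-0.4, [0, 0, 5], [0, 0, 0]],
    [-0.4, [0, 0, 5], [0, 0, 0]],
    [-0.4, [0, 0, 5], [0, 0, 0]],
    [-0.4, [0, 0, 5], [0, 0, 0]],
    [-0.4, [0, 0, 5], [0, 0, 0]],
    [-0.4, [0, 0, 4], [0, 0, 0]],
    [-0.4, [-5, -0.7, 0], [0, 0, 0]],
    [-0.4, [-15, -2, 0], [0, 0, 0]]
  ]
}}

```text
t: 27.13
tool_pos: [0.5584, 0.0147, 0.1129]
tcp_rot: [2.055, 2.374, 0.002]
contact_force: [-0.3, 1.0, -0.0]
gripper_width: 0.0255
finger_force: 0.0
```

Request:
{"op": "move_arm", "data": {
  "targets": [
    [-0.4, [-20, -3, 3], [0, 0, 0]],
    [-0.4, [-20, -3, 10], [0, 0, 0]],
    [-0.4, [-20, -3, 10], [0, 0, 0]],
    [-0.4, [-20, -3, 10], [0, 0, 0]],
    [-0.4, [-20, -3, 10], [0, 0, 0]],
    [-0.4, [-20, -3, 10], [0, 0, 0]],
    [-0.4, [0, 0, 0], [0, 0, 0]],
    [-0.4, [0, 0, 0], [0, 0, 0]],
    [-0.4, [0, 0, 0], [0, 0, 0]],
    [-0.4, [0, 0, 0], [0, 0, 0]]
  ]
}}

```text
t: 27.97
tool_pos: [0.4372, -0.0033, 0.1651]
tcp_rot: [-2.056, -2.375, 0.0]
contact_force: [0.2, 0.6, 0.4]
gripper_width: 0.0256
finger_force: 0.0
```

```bash
sed -i 's/t=s\["tool_pos"\]/t=np.array([.577,.017,.076])/' bin.py; python3 bin.py pics/g9e.png; python3 bin.py pics/g9f.png
```

```text
[0.577 0.017 0.076] [-2.05586434e+00 -2.37536792e+00  5.35346983e-05] [0.18275826 0.58185098 0.39932998] [-0.01377202  0.00138672 -0.0179068 ] 0.025620545261865885 1.4192158057220527
side 0.59 [260. 246.] bail top 0.182 x 0.664 y -0.006 0.159 off [0.087 0.031 0.105]
    0.577 272 [0.049 0.108]
    0.617 604 [0.05  0.098]
    0.657 540 [0.05  0.104]
    0.697 319 [0.049 0.099]
    0.737 616 [0.017 0.1  ]
    0.777 6 [-0.003  0.003]
top 0.62 [310. 162.] bail top 0.183 x 0.664 y -0.012 0.068 off [0.087 0.016 0.104]
    0.577 68 [0.044 0.1  ]
    0.617 302 [0.044 0.095]
    0.657 299 [0.044 0.098]
    0.697 165 [0.045 0.098]
    0.737 183 [0.047 0.101]
    0.777 1 [0.001 0.001]
hook side 0.92 [0.64  0.024 0.172] [0.698 0.043 0.2  ]
hook top 0.71 [0.638 0.003 0.175] [0.671 0.059 0.2  ]
[0.577 0.017 0.076] [-2.05551336e+00 -2.37513910e+00  6.67620591e-04] [ 0.3356254  -0.61146545  1.12148505] [-0.00795798  0.01559146 -0.01317719] 0.02566004056263673 1.419165042448827
side 0.91 [264. 249.] bail top 0.182 x 0.664 y -0.009 0.159 off [0.087 0.033 0.105]
    0.577 281 [0.029 0.108]
    0.617 609 [0.049 0.098]
    0.657 548 [0.05  0.104]
    0.697 332 [0.049 0.099]
    0.737 657 [0.002 0.1  ]
    0.777 12 [-0.001  0.099]
top 0.7 [314. 162.] bail top 0.201 x 0.663 y -0.006 0.065 off [0.086 0.006 0.109]
    0.577 103 [0.048 0.129]
    0.617 315 [0.044 0.099]
    0.657 305 [0.039 0.102]
    0.697 176 [0.004 0.1  ]
    0.737 179 [0.046 0.102]
    0.777 4 [-0.003 -0.001]
hook side 0.58 [0.642 0.028 0.174] [0.697 0.046 0.201]
hook top 0.5 [0.638 0.02  0.172] [0.672 0.038 0.202]
```

The bin is hanging level and still, its bar centred in the hook (bar middle y ≈ 0.028, hook ≈ 0.03), and the robot is clear. Handing in.

```bash
python3 -c "from station import r; print(r.hand_in())"
```

```text
the job is handed in; nothing more can be done
None
```

I handed the job in at about 28 s; at the last measurement the S-hook hung near the middle of the rail and the grey bin hung level in its lower curl above the tray, with the robot clear. I viewed 11 pictures, one over the limit of 10.

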